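# Put away the oddments by kind and shut the parts tin

## Task

Put the loose things away where each kind belongs: the eye bolt and the hex nut inside the hinged parts tin, the mains plug and the adapter down on the floor of the deep grey bin, and the hex key lying flat in the shallow metal tray. When both fasteners are in, close the tin's lid. Leave the steel gauge block where it lies.

Things in the scene. Friction and masses are not known exactly. Their poses are not given: they have to be found in the camera images.
- eye_bolt: Small grey steel eye bolt lying flat on the grey riser board, whose top (z = 140 mm in the world) all these things stand on, 22 x 56 x 6 mm. Origin: centre of its underside; long axis y. The eye (22 mm outside, thickness 6 mm) reaches from y = +6 to +28 mm, the straight shank (6 mm thick) from y = -28 to +6 mm. Can be pinched across the shank or across the eye, along x. 15 g.
- hex_nut: Large plain steel hexagon nut lying flat, 24 mm across flats, 27.7 mm across corners, 13 mm high, 15 to 18 mm bore. Origin: centre of its underside; two of the flats face +x and -x (the others every 60 degrees), z up. 35 g.
- mains_plug: Black moulded two-pin mains plug lying flat, 24 x 70 x 18 mm. Origin: centre of its underside; long axis y: body 24 mm wide (x) from y = -18 to +17 mm, thinner strain relief to y = +35, two brass pins to y = -35. Grip the body along x. 30 g.
- adapter: Black mains adapter, a plain rounded box standing on its narrow edge: 75 (x) x 34 (y) x 50 mm high. Origin: centre of its underside, z up. Grip along y (34 mm). 0.16 kg.
- hex_key: Grey L-shaped hex key lying flat, 28 x 87 x 7 mm, 8 mm thick. Origin: centre of the underside of its outline. Long leg parallel to y, its centre line at x = -10 mm, from y = -32 to +44 mm; short leg runs along +x at y = -40 mm. Grip the long leg along x. 30 g.
- gauge_block: Steel gauge block, a bystander lying among the things, 24 (x) x 60 (y) x 24 mm high. Origin: centre of its underside. Not to be moved.
- parts_tin: Blue hinged steel tin, 76 x 103 x 29 mm, lid open, fixed, small screws on its floor (drawn only). Origin: centre of its underside, z up, x away from the robot (yaw within 0.15 rad). Hollow from x = -29 to 33, y = -48 to 48 mm; inner floor z = 2, rim z = 27 mm. Hinge line along y at x = 36, z = 28 mm; the flat lid, 2 mm thick, reaches 69 mm from it (24 mm wide lip: 74 mm) and stands up behind the tin.
- parts_tin_lid (a joint): Angle of the tin's lid: 0 shut, at the start 1.78 to 1.92 (stop at 1.92, leaning 0.35 rad backwards from upright). Light hinge with a little friction: pushed forward from behind it tips over but may stay half shut; then press it down from above until it is flat on the rim (a few newtons).
- deep_bin: Grey plastic open bin with a blank label on its front, fixed to the board. 110 (x) x 150 (y) x 45 mm high, walls 4 mm, inner floor at z = 4 mm, rim 3 mm wider all round at the top. Origin: centre of its underside, z up; yaw within 0.15 rad of the room.
- tool_tray: Shallow aluminium tray with dark rubber floor and a small wire handle on either short side, fixed to the board. 110 (x) x 130 (y) x 18 mm high, walls 3 mm, inner floor at z = 3 mm; handles stand out 10 mm at y = +-65 mm. Origin: centre of its underside, z up; yaw within 0.15 rad of the room.

How it is judged:
At the end, for the whole second after the job is handed in: Eye bolt and nut within the tin, under 24 mm above its underside, lid shut within 0.07 rad; plug and adapter within the deep bin, origins under 24 and 28 mm above its underside; hex key within the tray, under 14 mm above its underside and level within 0.13 rad; all at rest (x of eye_bolt in the frame of parts_tin between -0.031 and 0.035 m and y of eye_bolt in the frame of parts_tin between -0.05 and 0.05 m and z of eye_bolt in the frame of parts_tin between -0.002 and 0.024 m and x of hex_nut in the frame of parts_tin between -0.031 and 0.035 m and y of hex_nut in the frame of parts_tin between -0.05 and 0.05 m and z of hex_nut in the frame of parts_tin between -0.002 and 0.024 m and value of joint parts_tin_lid below 0.07 rad and x of mains_plug in the frame of deep_bin between -0.051 and 0.051 m and y of mains_plug in the frame of deep_bin between -0.071 and 0.071 m and z of mains_plug in the frame of deep_bin between -0.002 and 0.024 m and x of adapter in the frame of deep_bin between -0.051 and 0.051 m and y of adapter in the frame of deep_bin between -0.071 and 0.071 m and z of adapter in the frame of deep_bin between -0.002 and 0.028 m and x of hex_key in the frame of tool_tray between -0.052 and 0.052 m and y of hex_key in the frame of tool_tray between -0.062 and 0.062 m and z of hex_key in the frame of tool_tray between -0.002 and 0.014 m and angle between the z axis of hex_key and the z axis of tool_tray, either way round below 0.13 rad and linear speed of each of eye_bolt, hex_nut, mains_plug, adapter, hex_key below 0.02 m/s); the robot touches nothing.
It fails at once if the gauge block is moved by more than 30 mm (distance of gauge_block from where it was at the start of the episode above 0.03 m).
It also fails if it takes over 133 s, if anything falls off the work surface, if the arm or the gripper's body presses on something with over 40 N, if the wrist force passes 120 N, or if a joint passes its speed limit or range.

## Robot

A 6-joint arm with a two-finger parallel gripper is mounted at the origin on a cart in front of the work surface, level with it; the furniture and walls round the work are solid. World frame = base frame: x ahead of the robot, y to its left, z up, the work surface at z = 0. Lengths are in m, angles in rad, forces in N, time in s.
With the tool pointing down it reaches from about 0.35 to 0.975 m from the base axis. Payload 4.9 kg.
Tool frame: the origin (TCP) lies at the very end of the fingers, on their centre line; the grasp point (between the pads) lies 19 mm behind it; z points along the fingers, y is the line along which they close (so a half turn about z gives the same grasp; the last joint's range is limited). The gripper opens to 85 mm and grips with 20 to 120 N. Pads are 22 mm wide; open, the fingers measure 114 mm over their backs; the gripper's body (76 mm by 85 mm) begins 54 mm behind the grasp point. The pads swing forward as they close: fully open they stand 13 mm farther back than shut.
Start: joints at [-1.298, 0.053, 1.613, -0, 1.476, -0.119], TCP at [0.239, -0.578, 0.231] pointing down, gripper open.
Joint ranges: [-3.01, 3.01], [-1.01, 2.22], [0.06, 2.58], [-1.02, 4.17], [0.09, 2.62], [-3.14, 3.14]. Speed limits (rad/s): [2.57, 2.57, 3.14, 3.14, 3.14, 3.14].

## Interface

Orientations are given as a rotation vector (axis times angle).
In Python, from station import ctrl, imaging gives the robot as it stands.
- The arm moves only by the tool play_rows, never from a script. Its argument "series" is a list of rows, each a list of 3 entries, a list of its own where there are three numbers: the opening, from 0 (shut) to 1 (fully open), then the shift along the tool's x, y, z each as a share of 0.05 m, from -1 to 1, then the turn, a rotation vector about the tool's x, y, z each as a share of 8 degrees, from -1 to 1. In form: [[grip, [dx, dy, dz], [ax, ay, az]], ...]. A call has 1 to 8 rows; each row shifts and turns the commanded pose from where the row before left it, along the tool's axes as they then stand; what a row does not reach is not made up. A row lasts 1/8 s, in which the tool goes at most 62.5 mm and 10.7 degrees, less where a joint would pass 70% of its speed; a pose out of reach is approached as far as the arm can. A call with a number of a shift or a turn outside -1 to 1 is refused whole. A call with a gripper value outside its range is refused whole. The fingers move at their own pace and stop on an object; "force" is the grip in N (left out, the last holds). Time passes only in rows, so rows that do not move let the fingers close. It gives the time, the measured TCP pose, the force, the opening and the grip force at its end, in the units of the state.
- ctrl.get_obs(): the state, without advancing time (a new reading comes with each control period).
- imaging.get_image(name): name is "side" or "top" or "wrist"; returns a dict with "color" (384x512x3 uint8, blue, green, red), "fx", "fy", "cx", "cy" (pixels), "extrinsics" (4x4, takes a point from world to camera coordinates); the wrist camera has in their place "hand_eye" (4x4, takes a point from camera to tool coordinates, whose origin is the TCP and whose axes are the flange's). Camera axes: x right, y down, z forward; pixel columns grow to the right and rows downward; lengths in m; the calibration is good to about 2 mm. A picture is of the moment at which its call begins: read the wrist's pose just before it. There is no depth.
- ctrl.finish_job(): hands the job in; it is judged then, once.
The state is a dict: "t": time; "q": joint angles; "dq": joint speeds; "effort": joint torques, N m; "tool_pos": TCP position; "tool_rot": TCP orientation; "contact_force": force on the tool from outside, world axes, zero at the start; "wrist_torque": the same for the moment, N m; "opening": finger opening in m; "grip_force": force on a finger pad.
Only numpy, scipy, OpenCV 4.12 (cv2) and the standard library are available. Lean on these libraries where they do the work, as an engineer would, in place of code of your own. Each camera call takes 0.05 s, during which the arm holds its last target. There are 200 camera calls.

## Working session

There is one attempt and no reset: what is moved stays moved. The work goes in short steps, Python scripts to look and compute and a tool call to move; the robot and the scene stay as the last step left them, time stands still between calls to the robot, and variables do not carry over. Pictures are saved under pics/ and viewed, at most 14 in all, crops included, and the job is handed in when it is done.

Besides the shell and the picture viewer there is one more tool, called after "Request:" as a command line: name --argument value ..., lists and objects as JSON in quotes. play_rows: Moves the arm, as the interface text tells. Shift numbers are shares of 0.05 m and turn numbers shares of 8 degrees, none past 1 either way. Its arguments: {"type":"object","properties":{"series":{"type":"array"},"force":{"type":"number"}},"required":["series"]}

```bash
ls; mkdir -p pics
cat > h.py <<'E'
import numpy as np, cv2
from station import ctrl, imaging
from scipy.spatial.transform import Rotation as R
E
python3 - <<'E'
from h import *
o=ctrl.get_obs(); print(o)
for n in("top","side"):
    d=imaging.get_image(n); cv2.imwrite(f"pics/{n}0.png",cv2.resize(d["color"],(800,600),interpolation=cv2.INTER_CUBIC))
    print(n,d["fx"],d["cx"],d["cy"],d["extrinsics"].tolist() if hasattr(d["extrinsics"],"tolist") else d["extrinsics"])
E
```

```text
pics
{'t': 0.0, 'q': array([-1.29796094e+00,  5.33517899e-02,  1.61433321e+00, -3.87107847e-05,
        1.47599376e+00, -1.19013724e-01]), 'dq': array([ 0.00230397,  0.00049734,  0.00080037,  0.00121163, -0.00066353,
        0.00048876]), 'effort': array([-5.83497786e-04, -3.93681085e+01, -3.70178425e+01, -1.57609684e-04,
        6.97144977e-03, -4.54505425e-05]), 'tool_pos': array([ 0.23849516, -0.57701487,  0.23004274]), 'tool_rot': array([-3.07944964e+00, -6.11186159e-01,  3.11919051e-04]), 'contact_force': array([-0.70519819,  0.23524126, -0.27590923]), 'wrist_torque': array([-0.01670309, -0.00186499,  0.02539083]), 'grip_force': 0.0, 'opening': 0.08575618343975615}
top 378.93436899488455 253.7252657064667 190.83245390818365 [[-0.017118594997559352, -0.9996211105766349, -0.0215543265922305, 0.03642315501808353], [-0.9919181993855152, 0.019689368211841116, -0.1253419901996761, 0.5487548889442181], [0.12571889051811863, 0.019234450055916348, -0.9918794263911013, 1.0405635301248655], [0.0, 0.0, 0.0, 1.0]]
side 436.30271901246505 255.97235003741145 192.5421145008109 [[-0.9763673569406407, -0.2151669679303646, 0.02024747422275076, 0.50917570762269], [-0.12479853858009342, 0.48484184103755396, -0.8656521899398097, 0.20804322496515493], [0.17644293431311006, -0.8477213959143468, -0.5002362700164902, 1.0564848412046017], [0.0, 0.0, 0.0, 1.0]]
```

View pics/top0.png

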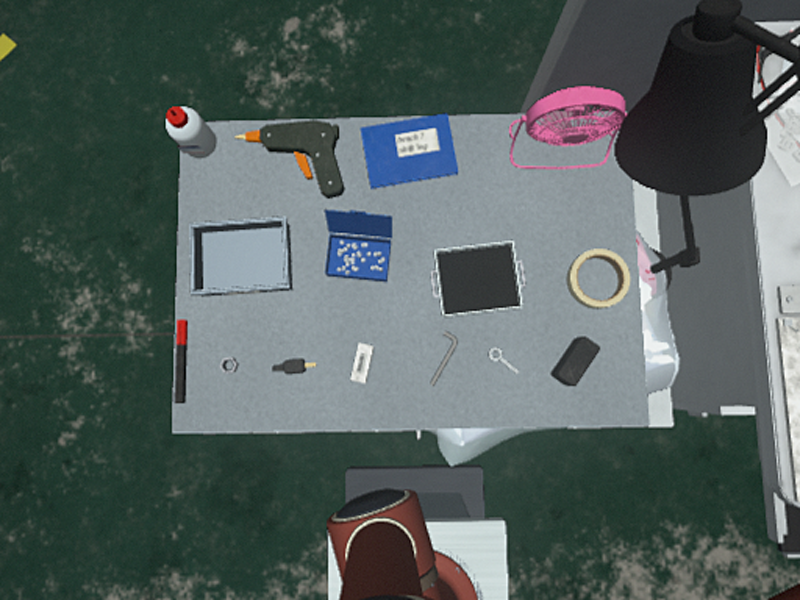

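View pics/side0.png

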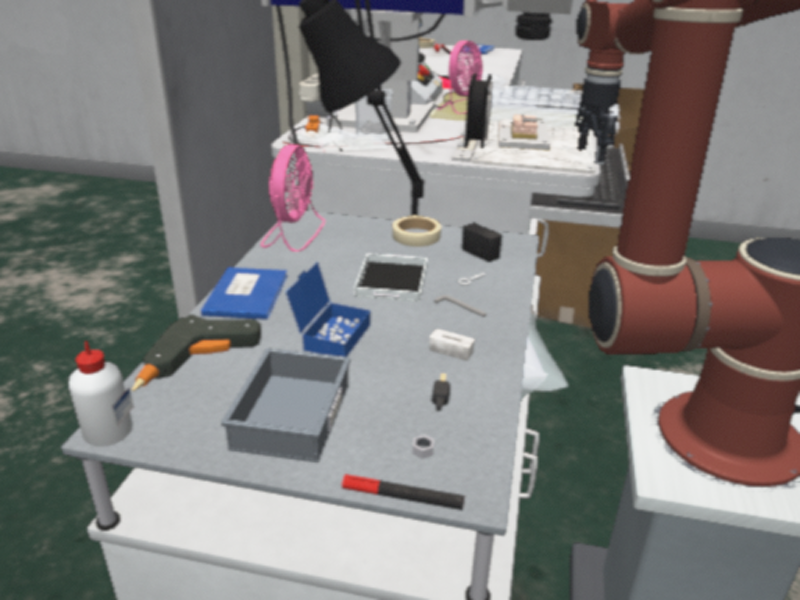

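The top view shows the nut at (230,366), plug (293,366), gauge block (361,363), hex key (445,358), eye bolt (503,361) and adapter (576,361). The bin is at (240,257), the tin at (358,257) and the tray at (478,278). The side view confirms the lid is open. Next I'll enlarge it for exact picks.

Run:
```python
from h import *
d=imaging.get_image("top"); im=d["color"]; cv2.imwrite("pics/raw.png",im)
a=cv2.resize(im[205:255,130:395],(795,150),interpolation=cv2.INTER_CUBIC)
# two half strips, 6x
def st(x0,x1,y0,y1,s): return cv2.resize(im[y0:y1,x0:x1],None,fx=s,fy=s,interpolation=cv2.INTER_CUBIC)
A=st(135,267,208,254,6);B=st(262,394,208,254,6);
cv2.imwrite("pics/strip.png",np.vstack([A,B]))
cv2.imwrite("pics/cont.png",st(115,345,130,208,3.4))
```

```text
(no output)
```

View pics/strip.png

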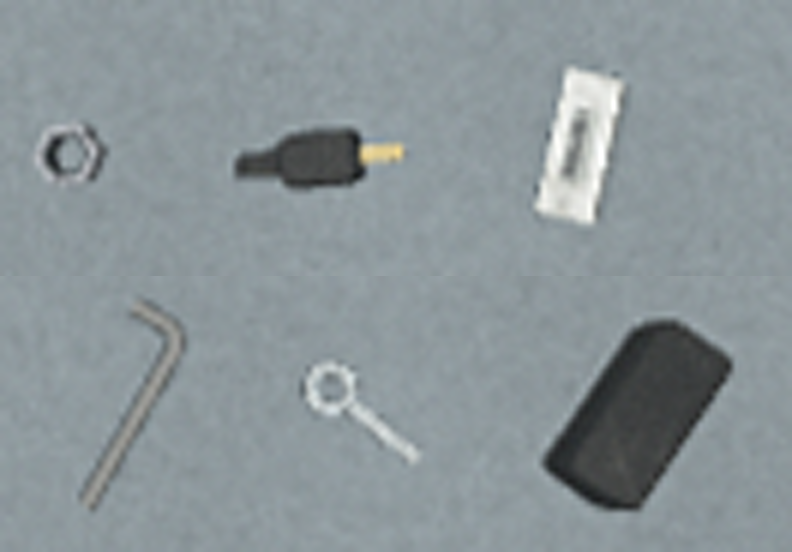

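View pics/cont.png

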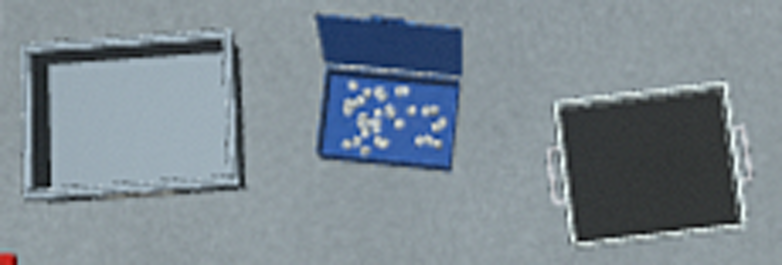

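```bash
cat >> h.py <<'E'
TOP=dict(f=378.934,cx=253.725,cy=190.832,E=np.array([[-0.017118594997559352,-0.9996211105766349,-0.0215543265922305,0.03642315501808353],[-0.9919181993855152,0.019689368211841116,-0.1253419901996761,0.5487548889442181],[0.12571889051811863,0.019234450055916348,-0.9918794263911013,1.0405635301248655],[0,0,0,1]]))
def top(u,v,z):
    E=TOP["E"];c=-E[:3,:3].T@E[:3,3]
    r=E[:3,:3].T@np.array([(u-TOP["cx"])/TOP["f"],(v-TOP["cy"])/TOP["f"],1])
    return (c+r*(z-c[2])/r[2])[:2]
def ang(a,b): return np.degrees(np.arctan2(b[1]-a[1],b[0]-a[0])).round(1)
def wpix(T,p,z):  # wrist pixel -> world at height z ; T=(tool_pos,tool_rot,d)
    pos,rot,d=T;H=d["hand_eye"];Rw=R.from_rotvec(rot).as_matrix()
    c=pos+Rw@H[:3,3];r=Rw@H[:3,:3]@np.array([(p[0]-d["cx"])/d["fx"],(p[1]-d["cy"])/d["fy"],1])
    return (c+r*(z-c[2])/r[2])[:2]
E
python3 - <<'E'
from h import *
np.set_printoptions(precision=4,suppress=True)
s1=lambda x,y,z:top(135+x/6-.5+1/12,208+y/6-.5+1/12,z)
s2=lambda x,y,z:s1(x+127*6,y-276,z)
c=lambda x,y,z:top(115+x/3.4-.35,130+y/3.4-.35,z)
E=TOP["E"];print("cam",-E[:3,:3].T@E[:3,3])
print("nut",s1(71,152,.153),ang(s1(52,127,.153),s1(92,122,.153)))
a,b=s1(237,165,.149),s1(404,152,.149);print("plug",(a+b)/2,"body",s1(320,158,.155),"yaw y-axis",ang(b,a),np.linalg.norm(a-b))
print("gauge",np.mean([s1(*p,.164) for p in[(568,67),(624,78),(593,224),(535,210)]],0))
a,b,t=s2(90,505,.146),s2(178,335,.146),s2(135,303,.146)
print("key long end",a,"corner",b,"tip",t,ang(b,a),np.linalg.norm(a-b),"mid",(a+b)/2)
a,b=s2(331,388,.144),s2(417,458,.144);print("eye",a,"tip",b,ang(b,a),np.linalg.norm(a-b))
P=[s2(*p,.19) for p in[(640,330),(735,362),(640,508),(572,470)]];print("adapter",np.array(P),np.mean(P,0),ang(P[2],P[1]))
for n,z,ps in(("bin",.185,[(25,45),(232,30),(244,190),(25,198)]),("tin",.167,[(327,72),(461,78),(452,168),(319,157)]),("tray",.158,[(557,103),(725,85),(745,222),(575,243)])):
    q=np.array([c(*p,z) for p in ps]);print(n,q.mean(0),"yaw",ang(q[2]+q[1]*0,q[1]),ang(q[3],q[0]),ang(q[1],q[0])-90,ang(q[2],q[3])-90,np.linalg.norm(q-np.roll(q,1,0),axis=1))
o=ctrl.get_obs();Rm=R.from_rotvec(o["tool_rot"]).as_matrix();print(Rm)
d=imaging.get_image("wrist");print(d["hand_eye"],d["fx"],d["cx"],d["cy"])
E
```

```text
cam [0.4141 0.0056 1.1017]
nut [0.4335 0.2945] -83.9
plug [0.429  0.1908] body [0.4292 0.1898] yaw y-axis 93.4 0.07017244650676964
gauge [0.4327 0.0809]
key long end [ 0.3961 -0.0305] corner [ 0.466  -0.0691] tip [ 0.4798 -0.0515] 151.1 0.07983823337537026 mid [ 0.4311 -0.0498]
eye [ 0.4428 -0.1325] tip [ 0.4132 -0.167 ] 49.4 0.04554718192551437
adapter [[ 0.4622 -0.2493]
 [ 0.4489 -0.2861]
 [ 0.3921 -0.2455]
 [ 0.4074 -0.2196]] [ 0.4277 -0.2501] -35.6
bin [0.6034 0.2709] yaw 4.6 1.5 2.9000000000000057 1.0 [0.1135 0.1528 0.119  0.1591]
tin [0.6004 0.084 ] yaw -6.5 -5.5 -3.9000000000000057 -6.0 [0.0642 0.0998 0.0678 0.0985]
tray [ 0.5649 -0.108 ] yaw 5.7 5.7 5.0 6.0 [0.1055 0.1257 0.1034 0.1257]
[[ 0.9242  0.3818 -0.0004]
 [ 0.3818 -0.9242  0.0016]
 [ 0.0002 -0.0016 -1.    ]]
[[-0.0002 -0.9533 -0.3019  0.0777]
 [ 1.     -0.0001 -0.0004  0.0001]
 [ 0.0003 -0.3019  0.9533 -0.1421]
 [ 0.      0.      0.      1.    ]] 343.1249024626595 256.6667524667473 184.37470116099124
```

```bash
cat >> h.py <<'E'
def plan(*wps):
    """wps: (x,y,z,theta_deg,grip,n rows min). Prints rows for the moves."""
    o=ctrl.get_obs();p=o["tool_pos"].copy();r=R.from_rotvec(o["tool_rot"])
    print("at",p.round(4),"t",round(o["t"],2),"open",round(o["opening"],4)); rows=[]
    for x,y,z,th,g in wps:
        t=np.radians(th);G=R.from_matrix(np.array([[np.cos(t),np.sin(t),0],[np.sin(t),-np.cos(t),0],[0,0,-1.]]))
        q=np.array([x,y,z]);d=q-p;w=(r.inv()*G).as_rotvec(degrees=True)
        n=max(1,int(np.ceil(max(np.linalg.norm(d)/.046,np.abs(w).max()/7.9))))
        for i in range(n):
            s=(r.inv().apply(q-p)/(n-i)/.05).round(2); a=((r.inv()*G).as_rotvec(degrees=True)/(n-i)/8).round(2)
            p=p+r.apply(s*.05); r=r*R.from_rotvec(a*8,degrees=True)
            rows.append([g,(s+0).tolist(),(a+0).tolist()])
    for i in range(0,len(rows),8): print(str(rows[i:i+8]).replace(" ","").replace(".0,",",").replace(".0]","]").replace("-0,","0,").replace("-0]","0]"))
E
python3 -c "
from h import *
plan((.428,-.25,.25,-35.6,1),(.428,-.25,.152,-35.6,1))"
```

```text
at [ 0.2386 -0.5772  0.2305] t 0.2 open 0.0855
[[1,[0.67,-0.51,-0.04],[0,0,0.81]],[1,[0.6,-0.58,-0.04],[0,0,0.81]],[1,[0.54,-0.65,-0.04],[0,0,0.81]],[1,[0.46,-0.7,-0.04],[0,0,0.8]],[1,[0.38,-0.75,-0.04],[0,0,0.81]],[1,[0.29,-0.79,-0.05],[0,0,0.8]],[1,[0.2,-0.82,-0.04],[0,0,0.81]],[1,[0.1,-0.83,-0.05],[0,0,0.8]]]
[[1,[0.01,-0.84,-0.04],[-0.01,0.01,0.81]],[1,[0,0,0.65],[0,0,0]],[1,[0,0,0.65],[0,0,0]],[1,[0,0,0.66],[0,0,0]]]
```

Request:
play_rows --series '[[1,[0.67,-0.51,-0.04],[0,0,0.81]],[1,[0.6,-0.58,-0.04],[0,0,0.81]],[1,[0.54,-0.65,-0.04],[0,0,0.81]],[1,[0.46,-0.7,-0.04],[0,0,0.8]],[1,[0.38,-0.75,-0.04],[0,0,0.81]],[1,[0.29,-0.79,-0.05],[0,0,0.8]],[1,[0.2,-0.82,-0.04],[0,0,0.81]],[1,[0.1,-0.83,-0.05],[0,0,0.8]]]'

```text
t: 1.2
tool_pos: [0.4075, -0.2854, 0.2482]
tool_rot: [-3.039, 0.796, 0.0]
contact_force: [1.3, 0.2, 0.1]
opening: 0.0853
grip_force: 0.0
```

Request:
play_rows --series '[[1,[0.01,-0.84,-0.04],[0,0,0.81]],[1,[0,0,0],[0,0,0]],[1,[0,0,0],[0,0,0]]]'

```text
t: 1.58
tool_pos: [0.4278, -0.2506, 0.2501]
tool_rot: [2.991, -0.96, -0.0]
contact_force: [0.3, 0.0, 1.1]
opening: 0.0853
grip_force: 0.0
```

```bash
cat >> h.py <<'E'
def wrist(name):
    o=ctrl.get_obs(); d=imaging.get_image("wrist"); cv2.imwrite(f"pics/{name}.png",d["color"]); np.savez(f"pics/{name}.npz",pos=o["tool_pos"],rot=o["tool_rot"],he=d["hand_eye"],k=[d["fx"],d["fy"],d["cx"],d["cy"]]); print(o["tool_pos"].round(4),o["opening"])
def wp(name,u,v,z):
    f=np.load(f"pics/{name}.npz");k=f["k"];return wpix((f["pos"],f["rot"],dict(hand_eye=f["he"],fx=k[0],fy=k[1],cx=k[2],cy=k[3])),(u,v),z)
E
python3 -c "
from h import *
wrist('w1')
plan((.428,-.25,.152,-35.6,1))"
```

```text
[ 0.4278 -0.2506  0.2501] 0.08525209877306698
at [ 0.4276 -0.251   0.2501] t 1.62 open 0.0854
[[1,[0,-0.01,0.65],[0,0,0]],[1,[0,-0.01,0.66],[0,0,0]],[1,[0,0,0.65],[0,0,0]]]
```

View pics/w1.png

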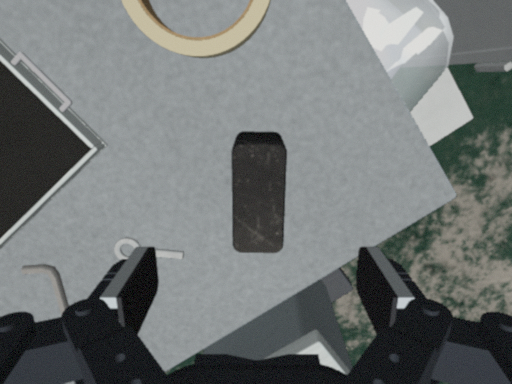

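The adapter is upright and centred at (259,198), aligned with the fingers. The eye bolt's eye is at (126,249) and its tip at (183,255).

```bash
python3 -c "
from h import *
a,b=wp('w1',259,146,.19),wp('w1',258,250,.19);c=(a+b)/2;print(a,b,c,ang(a,b))
e,t=wp('w1',126,249,.143),wp('w1',183,255,.143);print('eye',e,t,ang(t,e))
plan((c[0],c[1],.23,-35.6,1),(c[0],c[1],.152,-35.6,1))"
```

```text
[ 0.45764519 -0.27321868] [ 0.4015383  -0.23243898] [ 0.42959174 -0.25282883] 144.0
eye [ 0.44372749 -0.13142028] [ 0.41261322 -0.16549604] 47.6
at [ 0.4276 -0.251   0.2501] t 1.62 open 0.0854
[[1,[0.05,0.01,0.4],[0,0,0]],[1,[0,0,0.78],[0,0,0]],[1,[0,0,0.78],[0,0,0]]]
```

Top and wrist views agree within 2 mm. Next I descend and grip.

Request:
play_rows --series '[[1,[0.05,0,0.4],[0,0,0]],[1,[0,0,0.78],[0,0,0]],[1,[0,0,0.78],[0,0,0]],[0.2,[0,0,0],[0,0,0]],[0.2,[0,0,0],[0,0,0]],[0.2,[0,0,0],[0,0,0]],[0.2,[0,0,0],[0,0,0]],[0.2,[0,0,0],[0,0,0]]]' --force 50

```text
t: 2.62
tool_pos: [0.4312, -0.2529, 0.1546]
tool_rot: [2.989, -0.961, 0.006]
contact_force: [-0.4, -1.4, 5.9]
opening: 0.0336
grip_force: 51.4
```

```bash
python3 -c "
from h import *
t=np.radians(2.5);c=np.array([.603,.271])+(-.025)*np.array([-np.sin(t),np.cos(t)]);print(c)
plan((.4296,-.2528,.27,-35.6,.2),(c[0],c[1],.27,2.5,.2),(c[0],c[1],.162,2.5,.2))"
```

```text
[0.60409048 0.24602379]
at [ 0.4312 -0.2529  0.1546] t 2.62 open 0.0336
[[0.2,[-0.01,0.01,-0.77],[0,-0.01,0]],[0.2,[0,0,-0.77],[0,-0.01,0]],[0.2,[-0.01,0.01,-0.77],[0,-0.01,0]],[0.2,[-0.25,-0.85,0],[0,0,-0.4]],[0.2,[-0.2,-0.86,0],[0,0,-0.4]],[0.2,[-0.15,-0.87,0],[0,0,-0.4]],[0.2,[-0.1,-0.87,0],[0,0,-0.4]],[0.2,[-0.06,-0.88,0],[0,0,-0.4]]]
[[0.2,[-0.01,-0.88,0],[0,0,-0.4]],[0.2,[0.04,-0.88,0],[0,0,-0.39]],[0.2,[0.09,-0.88,0],[0,0,-0.4]],[0.2,[0.14,-0.87,0],[0,0,-0.39]],[0.2,[0.19,-0.86,0],[0,0,-0.4]],[0.2,[0.24,-0.84,0],[0,0,-0.39]],[0.2,[0.28,-0.83,0],[0,0,-0.4]],[0.2,[0,0,0.72],[0,0,0]]]
[[0.2,[0,0,0.72],[0,0,0]],[0.2,[0,-0.01,0.72],[0,0,0]]]
```

Request:
play_rows --series '[[0.2,[0,0,-0.77],[0,0,0]],[0.2,[0,0,-0.77],[0,0,0]],[0.2,[0,0,-0.77],[0,0,0]],[0.2,[-0.25,-0.85,0],[0,0,-0.4]],[0.2,[-0.2,-0.86,0],[0,0,-0.4]],[0.2,[-0.15,-0.87,0],[0,0,-0.4]],[0.2,[-0.1,-0.87,0],[0,0,-0.4]],[0.2,[-0.06,-0.88,0],[0,0,-0.4]]]'

```text
t: 3.62
tool_pos: [0.5028, -0.0421, 0.2671]
tool_rot: [-3.096, 0.532, 0.002]
contact_force: [0.2, -1.0, -1.3]
opening: 0.0337
grip_force: 50.7
```

Request:
play_rows --series '[[0.2,[-0.01,-0.88,0],[0,0,-0.4]],[0.2,[0.04,-0.88,0],[0,0,-0.39]],[0.2,[0.09,-0.88,0],[0,0,-0.4]],[0.2,[0.14,-0.87,0],[0,0,-0.39]],[0.2,[0.19,-0.86,0],[0,0,-0.4]],[0.2,[0.24,-0.84,0],[0,0,-0.39]],[0.2,[0.28,-0.83,0],[0,0,-0.4]],[0.2,[0,0,0],[0,0,0]]]'

```text
t: 4.62
tool_pos: [0.6041, 0.2493, 0.2663]
tool_rot: [-3.141, -0.075, 0.004]
contact_force: [-1.0, -1.6, -1.8]
opening: 0.0334
grip_force: 50.8
```

```bash
python3 -c "
from h import *
wrist('w2')
plan((.604,.246,.162,2.5,.2))"
```

```text
[0.6041 0.2493 0.2663] 0.033432686325840434
at [0.604  0.2478 0.2665] t 4.67 open 0.0334
[[0.2,[0,0.01,0.7],[0,0.01,0.01]],[0.2,[0,0.01,0.69],[0,0,0]],[0.2,[0,0.01,0.7],[0.01,0.01,0.01]]]
```

View pics/w2.png

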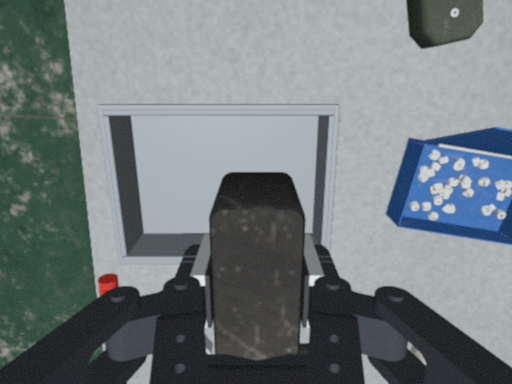

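The wrist view shows the adapter held squarely. The bin's far rim runs from (100,106) to (340,106) and its near rim is at row 262, so the tool is aligned with it.

```bash
python3 -c "
from h import *
for p in [(100,106),(340,106),(118,262)]: print(wp('w2',*p,.185))
for p in [(144,234),(134,115),(317,115)]: print('floor',wp('w2',*p,.144))"
```

```text
[0.65834459 0.35186098]
[0.66558484 0.19927822]
[0.54600169 0.34889435]
floor [0.54904909 0.34244907]
floor [0.64850276 0.34482048]
floor [0.65508953 0.20602208]
```

Request:
play_rows --series '[[0.2,[0,0,0.7],[0,0,0]],[0.2,[0,0,0.7],[0,0,0]],[0.2,[0,0,0.6],[0,0,0]],[0.2,[0,0,0.1],[0,0,0]],[0.2,[0,0,0],[0,0,0]],[0.2,[0,0,0],[0,0,0]]]'

```text
t: 5.42
tool_pos: [0.6056, 0.2469, 0.1651]
tool_rot: [-3.14, -0.069, -0.005]
contact_force: [0.0, -0.5, -0.5]
opening: 0.0334
grip_force: 50.8
```

Request:
play_rows --series '[[0.2,[0,0,0.08],[0,0,0]],[0.2,[0,0,0],[0,0,0]],[0.55,[0,0,0],[0,0,0]],[0.55,[0,0,0],[0,0,0]],[0.55,[0,0,0],[0,0,0]],[0.55,[0,0,-0.6],[0,0,0]],[0.55,[0,0,-0.8],[0,0,0]],[0.55,[0,0,-0.8],[0,0,0]]]'

```text
t: 6.42
tool_pos: [0.6044, 0.2468, 0.2699]
tool_rot: [3.141, 0.069, -0.0]
contact_force: [0.2, 0.9, -0.2]
opening: 0.0473
grip_force: 0.0
```

```bash
python3 -c "
from h import *
plan((.429,.190,.25,93.4,1),(.429,.190,.25,93.4,1))
plan((.429,.190,.25,93.4,1))"|sort -u; echo
```

```text
[[1,[-0.22,-0.22,0.03],[0,0,-0.94]],[1,[-0.19,-0.24,0.04],[0,0,-0.95]],[1,[-0.15,-0.27,0.03],[0,0,-0.94]],[1,[-0.12,-0.28,0.04],[0,0,-0.95]],[1,[0,0,0],[0,0,0]]]
[[1,[-0.22,-0.22,0.03],[0,0,-0.94]],[1,[-0.19,-0.24,0.04],[0,0,-0.95]],[1,[-0.15,-0.27,0.03],[0,0,-0.94]],[1,[-0.12,-0.28,0.04],[0,0,-0.95]]]
[[1,[-0.3,0.08,0.03],[0,0,-0.95]],[1,[-0.3,0.04,0.03],[0,0,-0.95]],[1,[-0.31,0,0.03],[0,0,-0.95]],[1,[-0.3,-0.04,0.03],[0,0,-0.95]],[1,[-0.3,-0.08,0.03],[0,0,-0.94]],[1,[-0.28,-0.12,0.04],[0,0,-0.95]],[1,[-0.27,-0.15,0.03],[0,0,-0.94]],[1,[-0.24,-0.19,0.04],[0,0,-0.95]]]
at [0.6044 0.2468 0.2699] t 6.42 open 0.0473
```

Now over to the plug.

Request:
play_rows --series '[[1,[-0.3,0.08,0.03],[0,0,-0.95]],[1,[-0.3,0.04,0.03],[0,0,-0.95]],[1,[-0.31,0,0.03],[0,0,-0.95]],[1,[-0.3,-0.04,0.03],[0,0,-0.95]],[1,[-0.3,-0.08,0.03],[0,0,-0.94]],[1,[-0.28,-0.12,0.04],[0,0,-0.95]],[1,[-0.27,-0.15,0.03],[0,0,-0.94]],[1,[-0.24,-0.19,0.04],[0,0,-0.95]]]'

```text
t: 7.42
tool_pos: [0.4872, 0.2092, 0.256]
tool_rot: [2.673, 1.651, 0.001]
contact_force: [-0.3, 0.4, 0.4]
opening: 0.0855
grip_force: 0.0
```

Request:
play_rows --series '[[1,[-0.22,-0.22,0.03],[0,0,-0.94]],[1,[-0.19,-0.24,0.04],[0,0,-0.95]],[1,[-0.15,-0.27,0.03],[0,0,-0.94]],[1,[-0.12,-0.28,0.04],[0,0,-0.95]],[1,[0,0,0],[0,0,0]],[1,[0,0,0],[0,0,0]]]'

```text
t: 8.18
tool_pos: [0.4296, 0.1901, 0.2491]
tool_rot: [2.156, 2.284, 0.001]
contact_force: [0.4, -0.3, 0.6]
opening: 0.0855
grip_force: 0.0
```

```bash
python3 -c "
from h import *
wrist('w3')
plan((.429,.190,.146,93.4,1))"
```

```text
[0.4296 0.1901 0.2491] 0.08552590205548251
at [0.4297 0.1901 0.2491] t 8.22 open 0.0853
[[1,[0,0,0.69],[0,0,0]],[1,[0,-0.01,0.69],[0,0,0]],[1,[0,0,0.68],[0,0,-0.01]]]
```

View pics/w3.png

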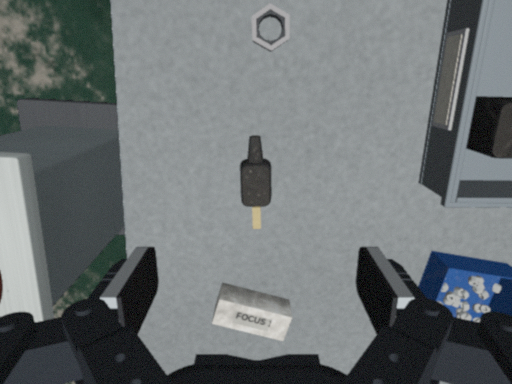

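The plug's body centre is at (256,182), aligned with the tool. The nut is at (271,27), with its flats facing across the image.

```bash
python3 -c "
from h import *
print('plug',wp('w3',256,182,.158),'ax',ang(wp('w3',256.5,222,.149),wp('w3',254.5,140,.149)))
print('nut',wp('w3',271,27,.153),ang(wp('w3',272,50,.153),wp('w3',269,4,.153)))
print('gauge',wp('w3',253,310,.164))
c=wp('w3',256,182,.158)
plan((c[0],c[1],.147,93.4,1))"
```

```text
plug [0.4292625  0.19538006] ax 94.6
nut [0.43301129 0.2973933 ] 98.1
gauge [0.43278657 0.09206448]
at [0.4297 0.1901 0.2491] t 8.22 open 0.0853
[[1,[0.04,0,0.68],[0,0,0]],[1,[0.03,0,0.68],[0,0,0]],[1,[0.04,0,0.68],[0,0,-0.01]]]
```

Request:
play_rows --series '[[1,[0.03,0,0.7],[0,0,0]],[1,[0.02,0,0.7],[0,0,0]],[1,[0.02,0,0.7],[0,0,0]],[0.1,[0,0,0],[0,0,0]],[0.1,[0,0,0],[0,0,0]],[0.1,[0,0,0],[0,0,0]],[0.1,[0,0,0],[0,0,0]],[0.1,[0,0,0],[0,0,0]]]' --force 40

```text
t: 9.22
tool_pos: [0.4304, 0.1938, 0.146]
tool_rot: [2.153, 2.285, 0.005]
contact_force: [-0.2, -0.3, 6.3]
opening: 0.0212
grip_force: 40.2
```

```bash
python3 -c "
from h import *
plan((.429,.193,.23,93.4,.1),(.602,.308,.25,2.5,.1),(.602,.308,.15,2.5,.1))"
```

```text
at [0.4304 0.1938 0.146 ] t 9.22 open 0.0212
[[0.1,[-0.01,-0.01,-0.84],[0.01,0,0]],[0.1,[0,-0.01,-0.84],[0.02,-0.01,0]],[0.1,[0.17,0.3,-0.03],[0,0,0.95]],[0.1,[0.21,0.27,-0.03],[0,0,0.95]],[0.1,[0.25,0.24,-0.03],[0,0,0.95]],[0.1,[0.28,0.21,-0.03],[0,0,0.95]],[0.1,[0.3,0.17,-0.04],[0,0,0.95]],[0.1,[0.32,0.13,-0.03],[0,0,0.94]]]
[[0.1,[0.34,0.09,-0.04],[0,0,0.95]],[0.1,[0.34,0.04,-0.03],[0,0,0.94]],[0.1,[0.35,-0.01,-0.04],[0,0,0.95]],[0.1,[0.34,-0.05,-0.03],[0,0,0.94]],[0.1,[0.33,-0.09,-0.04],[0,0,0.95]],[0.1,[0.32,-0.14,-0.03],[0,0,0.94]],[0.1,[0,0,0.67],[0,0,0]],[0.1,[0,0,0.66],[0,0,0]]]
[[0.1,[0,0,0.67],[0,0,0]]]
```

Request:
play_rows --series '[[0.1,[0,0,-0.84],[0,0,0]],[0.1,[0,0,-0.84],[0,0,0]],[0.1,[0.17,0.3,-0.03],[0,0,0.95]],[0.1,[0.21,0.27,-0.03],[0,0,0.95]],[0.1,[0.25,0.24,-0.03],[0,0,0.95]],[0.1,[0.28,0.21,-0.03],[0,0,0.95]],[0.1,[0.3,0.17,-0.04],[0,0,0.95]],[0.1,[0.32,0.13,-0.03],[0,0,0.94]]]'

```text
t: 10.22
tool_pos: [0.5156, 0.2511, 0.2371]
tool_rot: [-2.874, -1.269, 0.001]
contact_force: [-0.8, -0.6, -0.5]
opening: 0.0209
grip_force: 39.3
```

Request:
play_rows --series '[[0.1,[0.34,0.09,-0.04],[0,0,0.95]],[0.1,[0.34,0.04,-0.03],[0,0,0.94]],[0.1,[0.35,-0.01,-0.04],[0,0,0.95]],[0.1,[0.34,-0.05,-0.03],[0,0,0.94]],[0.1,[0.33,-0.09,-0.04],[0,0,0.95]],[0.1,[0.32,-0.14,-0.03],[0,0,0.94]],[0.1,[0,0,0],[0,0,0]],[0.1,[0,0,0],[0,0,0]]]'

```text
t: 11.22
tool_pos: [0.6015, 0.308, 0.2474]
tool_rot: [3.14, 0.072, -0.002]
contact_force: [0.5, -0.2, 0.3]
opening: 0.021
grip_force: 39.3
```

```bash
python3 -c "
from h import *
wrist('w4')
plan((.602,.308,.155,2.5,.1))"
```

```text
[0.6015 0.308  0.2474] 0.021010856145350407
at [0.6015 0.308  0.2476] t 11.28 open 0.021
[[0.1,[0,0,0.62],[0,0,0]],[0.1,[0.01,0,0.62],[0,0,0.01]],[0.1,[0,0,0.61],[0,0,0]]]
```

View pics/w4.png

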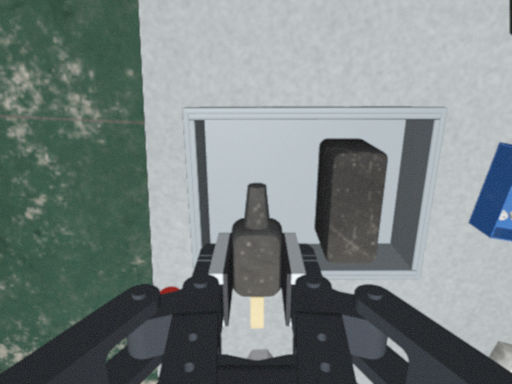

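The plug is held at (257,260), and the adapter stands in the right half of the bin at (352,200). Lowering the plug now.

Request:
play_rows --series '[[0.1,[0,0,0.62],[0,0,0]],[0.1,[0,0,0.62],[0,0,0]],[0.1,[0,0,0.6],[0,0,0]],[0.1,[0,0,0.05],[0,0,0]],[0.1,[0,0,0],[0,0,0]],[0.4,[0,0,0],[0,0,0]],[0.4,[0,0,0],[0,0,0]],[0.4,[0,0,0],[0,0,0]]]'

```text
t: 12.28
tool_pos: [0.6022, 0.3083, 0.1539]
tool_rot: [-3.141, -0.069, -0.001]
contact_force: [0.0, 0.3, -0.6]
opening: 0.0341
grip_force: 0.0
```

Request:
play_rows --series '[[0.4,[0,0,-0.6],[0,0,0]],[0.4,[0,0,-0.8],[0,0,0]],[0.4,[0,0,-0.8],[0,0,0]]]'

```text
t: 12.65
tool_pos: [0.6018, 0.3082, 0.2644]
tool_rot: [3.141, 0.069, -0.001]
contact_force: [-0.2, -0.1, -0.2]
opening: 0.034
grip_force: 0.0
```

```bash
python3 -c "
from h import *
plan((.4332,.296,.24,36,1),(.4332,.296,.141,36,1))"
```

```text
at [0.6018 0.3082 0.2644] t 12.65 open 0.034
[[1,[-0.68,0.02,0.1],[0,0,-0.84]],[1,[-0.67,-0.06,0.1],[0,0,-0.84]],[1,[-0.66,-0.14,0.1],[0,0,-0.83]],[1,[-0.64,-0.21,0.09],[0,0,-0.84]],[1,[-0.61,-0.29,0.1],[0,0,-0.83]],[1,[0,0,0.66],[0,0,0]],[1,[0,0,0.66],[0,0,0]],[1,[0,0,0.66],[0,0,0]]]
```

Request:
play_rows --series '[[1,[-0.68,0.02,0.1],[0,0,-0.84]],[1,[-0.67,-0.06,0.1],[0,0,-0.84]],[1,[-0.66,-0.14,0.1],[0,0,-0.83]],[1,[-0.64,-0.21,0.09],[0,0,-0.84]],[1,[-0.61,-0.29,0.1],[0,0,-0.83]],[0.6,[0,0,0.6],[0,0,0]],[0.6,[0,0,0.6],[0,0,0]],[0.6,[0,0,0.5],[0,0,0]]]'

```text
t: 13.65
tool_pos: [0.4333, 0.296, 0.153]
tool_rot: [-2.988, -0.97, 0.0]
contact_force: [0.8, 0.4, 0.8]
opening: 0.0514
grip_force: 0.0
```

Request:
play_rows --series '[[0.6,[0,0,0.2],[0,0,0]],[0.6,[0,0,0],[0,0,0]],[0.6,[0,0,0],[0,0,0]]]'

```text
t: 14.02
tool_pos: [0.4344, 0.2965, 0.1453]
tool_rot: [-2.988, -0.97, -0.004]
contact_force: [1.4, -0.4, 0.4]
opening: 0.0513
grip_force: 0.0
```

Request:
play_rows --series '[[0.1,[0,0,0.08],[0,0,0]],[0.1,[0,0,0],[0,0,0]],[0.1,[0,0,0],[0,0,0]],[0.1,[0,0,0],[0,0,0]],[0.1,[0,0,0],[0,0,0]]]'

```text
t: 14.65
tool_pos: [0.4339, 0.2962, 0.1403]
tool_rot: [-2.988, -0.97, -0.001]
contact_force: [-0.5, 1.0, 3.6]
opening: 0.0225
grip_force: 40.5
```

```bash
python3 -c "
from h import *
t=np.radians(-5.5);M=np.array([[np.cos(t),-np.sin(t)],[np.sin(t),np.cos(t)]])
c=np.array([.5995,.084])+M@[-.006,-.018];print(c)
plan((.434,.296,.24,36,.1),(c[0],c[1],.25,-5.5,.1))"
```

```text
[0.5918024  0.06665794]
at [0.4339 0.2962 0.1403] t 14.65 open 0.0225
[[0.1,[0,0,-0.66],[0,0,0]],[0.1,[0,0,-0.67],[0,0,0]],[0.1,[0,0,-0.66],[0,-0.01,0]],[0.1,[-0.02,0.8,-0.03],[0,0,0.74]],[0.1,[0.06,0.79,-0.03],[0,0,0.74]],[0.1,[0.14,0.78,-0.03],[0,0,0.74]],[0.1,[0.23,0.76,-0.03],[0,0,0.74]],[0.1,[0.3,0.74,-0.03],[0,0,0.74]]]
[[0.1,[0.38,0.7,-0.03],[0,0,0.74]],[0.1,[0.44,0.66,-0.02],[0,0,0.74]]]
```

Request:
play_rows --series '[[0.1,[0,0,-0.66],[0,0,0]],[0.1,[0,0,-0.67],[0,0,0]],[0.1,[0,0,-0.66],[0,0,0]],[0.1,[-0.02,0.8,-0.03],[0,0,0.74]],[0.1,[0.06,0.79,-0.03],[0,0,0.74]],[0.1,[0.14,0.78,-0.03],[0,0,0.74]],[0.1,[0.23,0.76,-0.03],[0,0,0.74]],[0.1,[0.3,0.74,-0.03],[0,0,0.74]]]'

```text
t: 15.65
tool_pos: [0.5466, 0.1311, 0.2461]
tool_rot: [-3.137, -0.169, 0.002]
contact_force: [0.3, 0.6, -0.6]
opening: 0.0229
grip_force: 40.2
```

Request:
play_rows --series '[[0.1,[0.38,0.7,-0.03],[0,0,0.74]],[0.1,[0.44,0.66,-0.02],[0,0,0.74]],[0.1,[0,0,0],[0,0,0]],[0.1,[0,0,0],[0,0,0]]]'

```text
t: 16.15
tool_pos: [0.5908, 0.067, 0.2486]
tool_rot: [-3.138, 0.149, 0.002]
contact_force: [-0.5, 0.6, 0.1]
opening: 0.0226
grip_force: 40.2
```

```bash
python3 -c "
from h import *
wrist('w5')"
```

```text
[0.5908 0.067  0.2486] 0.022620585840172604
```

View pics/w5.png

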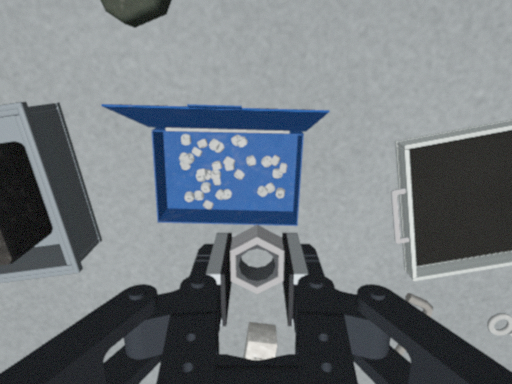

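The nut is gripped at (258,260). The tin's near rim corners are at (158,223) and (298,224), its hinge corners at (153,129) and (304,131).

```bash
python3 -c "
from h import *
for p in [(158,223),(298,224)]: print('near rim top?',wp('w5',*p,.167),'base',wp('w5',*p,.14))
for p in [(153,129),(304,131)]: print('hinge',wp('w5',*p,.168))
for p in [(105,105),(328,112)]: print('lidtop',wp('w5',*p,.233))
print('tray L', wp('w5',412,278,.158),wp('w5',403,145,.158))
"
```

```text
near rim top? [0.5754513  0.13907495] base [0.56423623 0.14864564]
near rim top? [0.56525928 0.04026299] base [0.55281337 0.03790074]
hinge [0.64158626 0.12989091]
hinge [0.63100663 0.0326235 ]
lidtop [0.66205318 0.12888026]
lidtop [0.64944919 0.02932046]
tray L [ 0.50690508 -0.04623254] [ 0.61327869 -0.03570803]
```

Request:
play_rows --series '[[0.1,[0.08,0,0.6],[0,0,0]],[0.1,[0,0,0.6],[0,0,0]],[0.1,[0,0,0.6],[0,0,0]],[0.1,[0,0,0.1],[0,0,0]],[0.1,[0,0,0],[0,0,0]]]'

```text
t: 16.82
tool_pos: [0.5952, 0.067, 0.1549]
tool_rot: [-3.138, 0.148, -0.001]
contact_force: [-0.1, -0.3, 0.2]
opening: 0.0229
grip_force: 40.2
```

Request:
play_rows --series '[[0.38,[0,0,0],[0,0,0]],[0.38,[0,0,0],[0,0,0]],[0.38,[0,0,-0.5],[0,0,0]],[0.38,[0,0,-0.8],[0,0,0]],[0.38,[0,0,-0.7],[0,0,0]]]'

```text
t: 17.45
tool_pos: [0.5957, 0.0658, 0.2567]
tool_rot: [3.137, -0.15, 0.003]
contact_force: [0.2, 0.1, 0.2]
opening: 0.0323
grip_force: 0.0
```

```bash
python3 -c "
from h import *
g=np.array([.443,-.132])+.022*np.array([-.66,-.751]);print(g)
plan((g[0],g[1],.24,48.5,.8),(g[0],g[1],.15,48.5,.5))"
```

```text
[ 0.42848  -0.148522]
at [0.5957 0.0658 0.2567] t 17.45 open 0.0323
[[0.8,[-0.42,0.66,0.05],[0,0,-0.96]],[0.8,[-0.5,0.59,0.05],[0,0,-0.96]],[0.8,[-0.58,0.52,0.05],[0,0,-0.97]],[0.8,[-0.64,0.44,0.05],[0,0,-0.96]],[0.8,[-0.69,0.35,0.04],[0.01,0,-0.97]],[0.8,[-0.73,0.25,0.05],[0,0,-0.96]],[0.8,[-0.76,0.15,0.04],[0.01,-0.01,-0.97]],[0.5,[0,0,0.9],[0,0,0]]]
[[0.5,[0,0,0.9],[0,0,0]]]
```

Request:
play_rows --series '[[0.8,[-0.42,0.66,0.05],[0,0,-0.96]],[0.8,[-0.5,0.59,0.05],[0,0,-0.96]],[0.8,[-0.58,0.52,0.05],[0,0,-0.97]],[0.8,[-0.64,0.44,0.05],[0,0,-0.96]],[0.8,[-0.69,0.35,0.04],[0,0,-0.97]],[0.8,[-0.73,0.25,0.05],[0,0,-0.96]],[0.8,[-0.76,0.15,0.04],[0,0,-0.97]],[0.5,[0,0,0.9],[0,0,0]]]'

```text
t: 18.45
tool_pos: [0.4297, -0.1514, 0.1975]
tool_rot: [2.857, 1.283, 0.009]
contact_force: [0.3, -0.3, -0.5]
opening: 0.0515
grip_force: 0.0
```

Request:
play_rows --series '[[0.5,[0,0,0.7],[0,0,0]],[0.5,[0,0,0.2],[0,0,0]],[0.4,[0,0,0.14],[0,0,0]],[0.4,[0,0,0],[0,0,0]]]'

```text
t: 18.95
tool_pos: [0.4288, -0.148, 0.1419]
tool_rot: [2.863, 1.291, 0.001]
contact_force: [0.4, -0.0, -0.6]
opening: 0.0339
grip_force: 0.0
```

Request:
play_rows --series '[[0,[0,0,0],[0,0,0]],[0,[0,0,0],[0,0,0]],[0,[0,0,0],[0,0,0]],[0,[0,0,0],[0,0,0]],[0,[0,0,-0.8],[0,0,0]],[0,[0,0,-0.8],[0,0,0]],[0,[0,0,-0.5],[0,0,0]],[0,[0,0,0],[0,0,0]]]' --force 30

```text
t: 19.95
tool_pos: [0.429, -0.1482, 0.2477]
tool_rot: [2.861, 1.29, 0.004]
contact_force: [0.0, -0.3, -0.6]
opening: 0.0044
grip_force: 29.8
```

```bash
python3 -c "
from h import *
t=np.radians(-6);M=np.array([[np.cos(t),-np.sin(t)],[np.sin(t),np.cos(t)]])
c=np.array([.603,.085])+M@[.005,.010];print(c)
plan((c[0],c[1],.25,84,0))"
```

```text
[0.60901789 0.09442258]
at [ 0.429  -0.1482  0.2477] t 19.95 open 0.0044
[[0,[0.86,-0.07,-0.01],[0,0,-0.63]],[0,[0.86,0,-0.01],[0,0,-0.63]],[0,[0.86,0.08,0],[0.01,0,-0.63]],[0,[0.85,0.15,-0.01],[0,0,-0.64]],[0,[0.83,0.23,0],[0.01,0,-0.63]],[0,[0.81,0.3,-0.01],[0,0,-0.64]],[0,[0.78,0.37,0],[0.01,0,-0.63]]]
```

Request:
play_rows --series '[[0,[0.86,-0.07,-0.01],[0,0,-0.63]],[0,[0.86,0,-0.01],[0,0,-0.63]],[0,[0.86,0.08,0],[0,0,-0.63]],[0,[0.85,0.15,-0.01],[0,0,-0.64]],[0,[0.83,0.23,0],[0,0,-0.63]],[0,[0.81,0.3,-0.01],[0,0,-0.64]],[0,[0.78,0.37,0],[0,0,-0.63]],[0,[0,0,0],[0,0,0]]]'

```text
t: 20.95
tool_pos: [0.6077, 0.0967, 0.2444]
tool_rot: [-2.33, -2.103, 0.006]
contact_force: [-0.2, -1.2, -0.8]
opening: 0.0046
grip_force: 29.8
```

```bash
python3 -c "
from h import *
wrist('w6')
plan((.609,.0944,.25,84,0))"
```

```text
[0.6077 0.0967 0.2444] 0.004586421572678983
at [0.6072 0.0956 0.2447] t 21.0 open 0.004
[[0,[-0.02,0.04,-0.11],[-0.03,0.01,0.01]]]
```

View pics/w6.png

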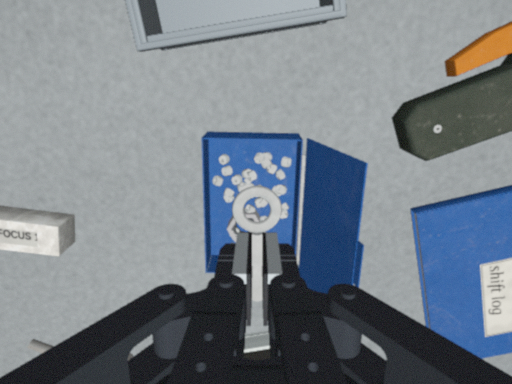

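The bolt is held with its eye at (256,210), above the tin. The nut is inside at (232,228). The tin's rim spans columns 204 to 300, with its far end at row 134.

```bash
python3 -c "
from h import *
f=np.load('pics/w6.npz')
t=np.radians(-6);M=np.array([[np.cos(t),-np.sin(t)],[np.sin(t),np.cos(t)]])
for p in [(204,134),(300,134),(206,270),(301,200)]:
  q=wp('w6',*p,.167);print(q, M.T@(q-[.603,.085]))
print('nut',M.T@(wp('w6',232,228,.155)-[.603,.085]))
q=wp('w6',256,210,.225);print('eye',q,M.T@(q-[.603,.085]),M.T@(f['pos'][:2]-[.603,.085]))
"
```

```text
[0.57832937 0.14171962] [-0.03046429  0.05383012]
[0.63957142 0.13548321] [0.03109414 0.05402941]
[0.56504134 0.04316812] [-0.0333781  -0.04557048]
[0.63735419 0.09047751] [0.03359344 0.00903849]
nut [-0.01476066 -0.01755919]
eye [0.6089553  0.10934222] [0.00337822 0.02483137] [0.00343355 0.01216809]
```

Request:
play_rows --series '[[0,[-0.08,-0.05,0.6],[0,0,0]],[0,[0,0,0.6],[0,0,0]],[0,[0,0,0.45],[0,0,0]],[0,[0,0,0],[0,0,0]],[0,[0,0,0],[0,0,0]],[0.22,[0,0,0],[0,0,0]],[0.22,[0,0,0],[0,0,0]]]'

```text
t: 21.88
tool_pos: [0.6057, 0.091, 0.1666]
tool_rot: [2.334, 2.101, 0.002]
contact_force: [-0.2, -0.3, -0.0]
opening: 0.0187
grip_force: 0.0
```

Request:
play_rows --series '[[0.22,[0,0,-0.5],[0,0,0]],[0.22,[0,0,-0.8],[0,0,0]],[0.22,[0,0,-0.8],[0,0,0]]]'

```text
t: 22.25
tool_pos: [0.6051, 0.0911, 0.2718]
tool_rot: [2.335, 2.101, 0.0]
contact_force: [0.2, -0.4, -0.0]
opening: 0.0188
grip_force: 0.0
```

```bash
python3 -c "
from h import *
g=np.array([.4336,-.0512])
plan((g[0],g[1],.24,151,.6),(g[0],g[1],.15,151,.4))"
```

```text
at [0.6051 0.0911 0.2718] t 22.25 open 0.0188
[[0.6,[-0.35,-0.35,0.07],[0,0,-0.93]],[0.6,[-0.31,-0.39,0.07],[0,0,-0.93]],[0.6,[-0.25,-0.42,0.07],[0,0,-0.93]],[0.6,[-0.2,-0.45,0.07],[0,0,-0.93]],[0.6,[-0.14,-0.48,0.07],[0,0,-0.93]],[0.6,[-0.07,-0.49,0.07],[0,0,-0.93]],[0.6,[-0.01,-0.5,0.07],[0,0,-0.93]],[0.6,[0.05,-0.49,0.07],[0,0,-0.93]]]
[[0.6,[0.12,-0.48,0.07],[0,0,-0.94]],[0.4,[0,0,0.9],[0,0,0]],[0.4,[0,0,0.9],[0,0,0]]]
```

Request:
play_rows --series '[[0.6,[-0.35,-0.35,0.07],[0,0,-0.93]],[0.6,[-0.31,-0.39,0.07],[0,0,-0.93]],[0.6,[-0.25,-0.42,0.07],[0,0,-0.93]],[0.6,[-0.2,-0.45,0.07],[0,0,-0.93]],[0.6,[-0.14,-0.48,0.07],[0,0,-0.93]],[0.6,[-0.07,-0.49,0.07],[0,0,-0.93]],[0.6,[-0.01,-0.5,0.07],[0,0,-0.93]],[0.6,[0.05,-0.49,0.07],[0,0,-0.93]]]'

```text
t: 23.25
tool_pos: [0.4524, -0.036, 0.2429]
tool_rot: [0.977, 2.984, 0.0]
contact_force: [-0.0, 0.6, -0.8]
opening: 0.0513
grip_force: 0.0
```

Request:
play_rows --series '[[0.6,[0.12,-0.48,0.07],[0,0,-0.94]],[0.5,[0,0,0.7],[0,0,0]],[0.5,[0,0,0.7],[0,0,0]],[0.4,[0,0,0.4],[0,0,0]],[0.4,[0,0,0],[0,0,0]],[0.4,[0,0,0],[0,0,0]]]'

```text
t: 24.0
tool_pos: [0.4345, -0.0515, 0.1503]
tool_rot: [0.786, 3.04, -0.0]
contact_force: [-0.3, -0.5, -0.4]
opening: 0.0345
grip_force: 0.0
```

Request:
play_rows --series '[[0.4,[0,0,0.16],[0,0,0]],[0,[0,0,0],[0,0,0]],[0,[0,0,0],[0,0,0]],[0,[0,0,0],[0,0,0]],[0,[0,0,0],[0,0,0]],[0,[0,0,-0.5],[0,0,0]],[0,[0,0,-0.5],[0,0,0]],[0,[0,0,-0.2],[0,0,0]]]' --force 40

```text
t: 25.0
tool_pos: [0.4345, -0.0515, 0.2025]
tool_rot: [0.786, 3.039, -0.0]
contact_force: [0.1, 0.5, -0.3]
opening: 0.0055
grip_force: 39.0
```

```bash
python3 -c "
from h import *
plan((.560,-.116,.21,120,0))"
```

```text
at [ 0.4345 -0.0515  0.2025] t 25.0 open 0.0055
[[0,[-0.71,0.02,-0.04],[0,0,0.97]],[0,[-0.69,0.12,-0.03],[0,0.01,0.97]],[0,[-0.67,0.21,-0.04],[0,0,0.97]],[0,[-0.64,0.3,-0.04],[0.01,0,0.97]]]
```

Request:
play_rows --series '[[0,[-0.71,0.02,-0.04],[0,0,0.97]],[0,[-0.69,0.12,-0.03],[0,0,0.97]],[0,[-0.67,0.21,-0.04],[0,0,0.97]],[0,[-0.64,0.3,-0.04],[0,0,0.97]],[0,[0,0,0],[0,0,0]],[0,[0,0,0],[0,0,0]]]'

```text
t: 25.75
tool_pos: [0.5584, -0.1152, 0.2073]
tool_rot: [-1.569, -2.719, 0.0]
contact_force: [-0.4, 0.7, -0.1]
opening: 0.0053
grip_force: 39.1
```

```bash
python3 -c "
from h import *
wrist('w7')
plan((.560,-.116,.148,120,0))"
```

```text
[ 0.5584 -0.1152  0.2073] 0.005295763479834851
at [ 0.5583 -0.1151  0.2076] t 25.8 open 0.0058
[[0,[-0.02,0.01,0.6],[0,0,0]],[0,[-0.01,0.01,0.59],[-0.01,-0.01,0]]]
```

View pics/w7.png

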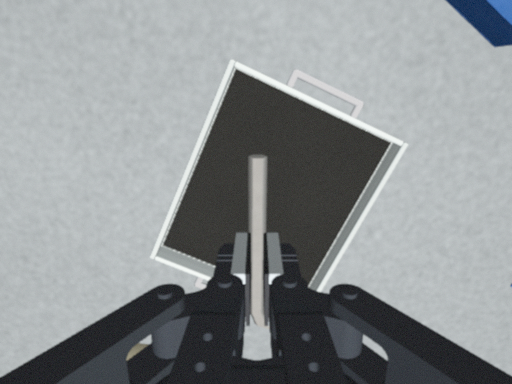

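The key is held straight over the tray, with its free end at (258,157). It fits within the walls, so I'll lower it.

Request:
play_rows --series '[[0,[-0.02,0.01,0.6],[0,0,0]],[0,[0,0,0.55],[0,0,0]],[0,[0,0,0.05],[0,0,0]],[0,[0,0,0],[0,0,0]],[0.2,[0,0,0],[0,0,0]],[0.2,[0,0,0],[0,0,0]]]'

```text
t: 26.55
tool_pos: [0.5608, -0.1165, 0.1498]
tool_rot: [1.57, 2.718, 0.001]
contact_force: [-0.3, 0.2, -0.1]
opening: 0.0169
grip_force: 0.0
```

Request:
play_rows --series '[[0.2,[0,0,-0.5],[0,0,0]],[0.2,[0,0,-0.8],[0,0,0]],[0.2,[0,0,-0.8],[0,0,0]],[0.2,[0,0,-0.6],[0,0,0]]]'

```text
t: 27.05
tool_pos: [0.5607, -0.1164, 0.2864]
tool_rot: [1.57, 2.717, 0.001]
contact_force: [0.7, -0.2, -0.1]
opening: 0.0172
grip_force: 0.0
```

Run:
```python
from h import *
d=imaging.get_image("top")["color"]; s=imaging.get_image("side")["color"]
A=cv2.resize(d[125:215,110:345],(705,270),interpolation=cv2.INTER_CUBIC);B=cv2.resize(s[145:300,130:300],None,fx=2,fy=2,interpolation=cv2.INTER_CUBIC)
c=np.zeros((270+310,705,3),np.uint8);c[:270]=A;c[270:,:340]=B;cv2.imwrite("pics/chk.png",c)
print(ctrl.get_obs()["tool_pos"])
```

```text
[ 0.56218734 -0.11691861  0.28913065]
```

View pics/chk.png

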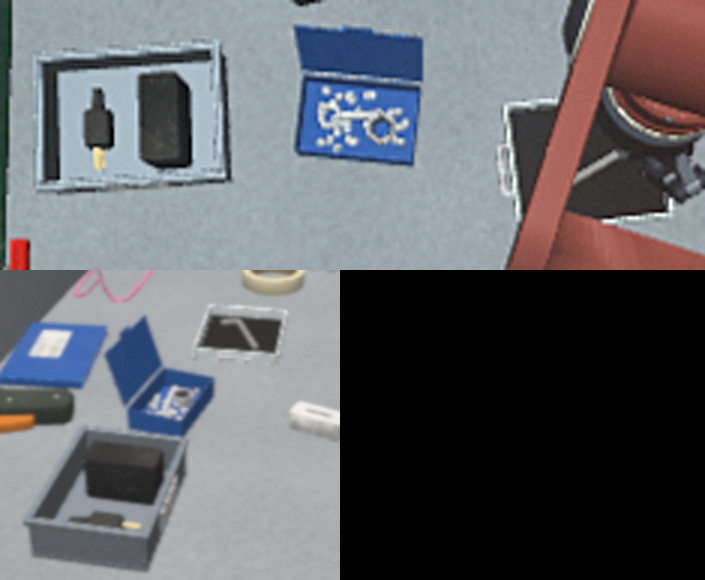

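All five items lie where they belong: plug (98,125) and adapter (163,120) in the bin, nut and bolt in the tin, key flat in the tray. Now for the lid, from behind.

```bash
python3 -c "
from h import *
t=np.radians(-6);M=np.array([[np.cos(t),-np.sin(t)],[np.sin(t),np.cos(t)]])
W=lambda x:tuple(np.array([.603,.085])+M@[x,0])
plan((*W(.092),.29,174,0),(*W(.092),.215,174,0),(*W(.0),.215,174,0))"
```

```text
at [ 0.5622 -0.1169  0.2891] t 27.15 open 0.0168
[[0,[0.29,0.6,0],[0,0.01,-0.96]],[0,[0.2,0.64,0],[0,0.01,-0.97]],[0,[0.12,0.66,0],[0,0.01,-0.96]],[0,[0.03,0.66,0],[0,0.01,-0.97]],[0,[-0.06,0.66,0],[0.01,0.01,-0.96]],[0,[-0.15,0.65,0],[0,0.01,-0.97]],[0,[-0.24,0.62,0],[0.01,0.01,-0.96]],[0,[0,0,0.75],[0,0,0]]]
[[0,[0,0,0.75],[0,0,0]],[0,[0.92,0,0],[0,0,0]],[0,[0.92,0,0],[0,0,0]]]
```

Request:
play_rows --series '[[0,[0.29,0.6,0],[0,0,-0.96]],[0,[0.2,0.64,0],[0,0,-0.97]],[0,[0.12,0.66,0],[0,0,-0.96]],[0,[0.03,0.66,0],[0,0,-0.97]],[0,[-0.06,0.66,0],[0,0,-0.96]],[0,[-0.15,0.65,0],[0,0,-0.97]],[0,[-0.24,0.62,0],[0,0,-0.96]],[0,[0,0,0],[0,0,0]]]'

```text
t: 28.15
tool_pos: [0.6923, 0.0776, 0.2813]
tool_rot: [-0.162, -3.135, -0.0]
contact_force: [-0.2, 0.2, -0.9]
opening: 0.0002
grip_force: 0.0
```

Request:
play_rows --series '[[0,[0,0,0.7],[0,0,0]],[0,[0,0,0.8],[0,0,0]],[0,[0,0,0],[0,0,0]],[0,[0,0,0],[0,0,0]]]'

```text
t: 28.65
tool_pos: [0.6925, 0.0754, 0.2096]
tool_rot: [0.167, 3.136, -0.0]
contact_force: [0.2, -0.5, -0.1]
opening: 0.0
grip_force: 0.0
```

Request:
play_rows --series '[[0,[0.3,0,0],[0,0,0]],[0,[0.3,0,0],[0,0,0]],[0,[0.3,0,0],[0,0,0]],[0,[0.3,0,0],[0,0,0]],[0,[0.3,0,0],[0,0,0]],[0,[0.3,0,0],[0,0,0]],[0,[0,0,0],[0,0,0]]]'

```text
t: 29.52
tool_pos: [0.6011, 0.0856, 0.208]
tool_rot: [-0.165, -3.135, 0.0]
contact_force: [-0.4, -0.9, 0.4]
opening: 0.0001
grip_force: 0.0
```

Request:
play_rows --series '[[0,[0,0,0.2],[0,0,0]],[0,[0,0,0.2],[0,0,0]],[0,[0,0,0.15],[0,0,0]],[0,[0,0,0.1],[0,0,0]],[0,[0,0,0],[0,0,0]]]'

```text
t: 30.15
tool_pos: [0.6023, 0.0853, 0.1746]
tool_rot: [-0.165, -3.136, 0.0]
contact_force: [-0.9, 0.0, 0.1]
opening: 0.0002
grip_force: 0.0
```

Request:
play_rows --series '[[0,[0,0,0.05],[0,0,0]],[0,[0,0,0.05],[0,0,0]],[0,[0,0,0.03],[0,0,0]],[0,[0,0,0],[0,0,0]],[0,[0,0,0],[0,0,0]]]'

```text
t: 30.78
tool_pos: [0.6028, 0.0853, 0.1694]
tool_rot: [0.165, 3.137, 0.0]
contact_force: [-0.1, 0.6, 1.5]
opening: 0.0003
grip_force: 0.4
```

Request:
play_rows --series '[[0,[0,0,0.06],[0,0,0]],[0,[0,0,0.06],[0,0,0]],[0,[0,0,0],[0,0,0]],[0,[0,0,0],[0,0,0]]]'

```text
t: 31.28
tool_pos: [0.603, 0.0854, 0.1691]
tool_rot: [0.165, 3.136, -0.001]
contact_force: [-12.1, -1.0, 22.3]
opening: 0.0002
grip_force: 11.0
```

The lid is firmly on the rim (22 N, no further travel). I'll retreat and check.

Request:
play_rows --series '[[0,[0,0,-0.3],[0,0,0]],[0,[0,0,-0.8],[0,0,0]],[0,[0,0,-0.8],[0,0,0]],[0,[0.8,0,-0.5],[0,0,0]],[0,[0.9,0,-0.3],[0,0,0]],[0,[0.9,0,0],[0,0,0]],[0,[0,0,0],[0,0,0]],[0,[0,0,0],[0,0,0]]]'

```text
t: 32.28
tool_pos: [0.4739, 0.099, 0.2983]
tool_rot: [0.165, 3.137, 0.0]
contact_force: [0.9, -0.8, -0.3]
opening: -0.0003
grip_force: 0.0
```

Run:
```python
from h import *
d=imaging.get_image("top")["color"]; s=imaging.get_image("side")["color"]
c=np.zeros((580,705,3),np.uint8);c[:270]=cv2.resize(d[125:215,110:345],(705,270),interpolation=cv2.INTER_CUBIC);c[270:,:340]=cv2.resize(s[145:300,130:300],None,fx=2,fy=2,interpolation=cv2.INTER_CUBIC);cv2.imwrite("pics/chk2.png",c)
```

```text
(no output)
```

View pics/chk2.png

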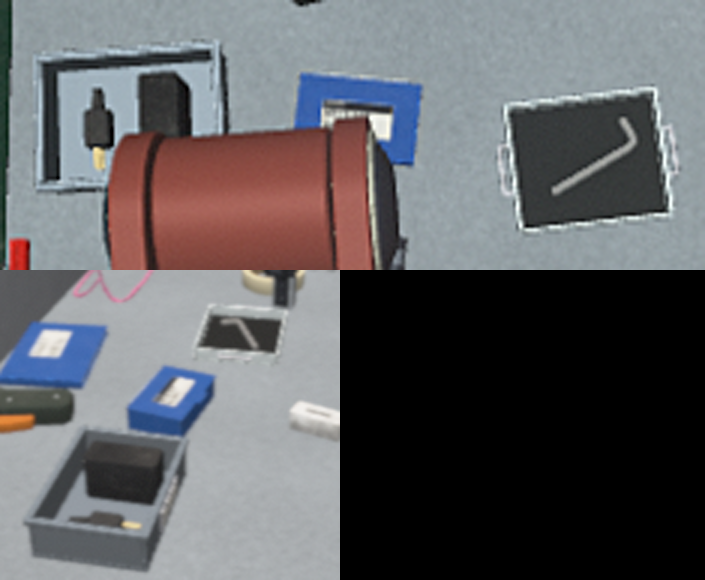

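The lid is shut flat in the side view at (172,400). The key lies flat in the tray at (595,155), and the plug and adapter are in the bin. Handing in.

```bash
python3 -c "
from h import *
print(ctrl.finish_job())"
```

```text
the job is handed in; nothing more can be done
None
```

I handed the job in at about 32 s: the eye bolt and nut are in the shut tin, the plug and adapter are in the bin, the hex key is flat in the tray, and the gauge block was never touched. The last pictures confirm this, but no verdict came back.

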